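# Sweep glazed test discs through the gate into the slot

## Robot

A 6-joint arm with a two-finger parallel gripper is mounted at the origin on the work surface. World frame = base frame: x ahead of the robot, y to its left, z up, the work surface at z = 0. Lengths are in mm, angles in rad, forces in N, time in s.
With the tool pointing down it reaches from about 350 to 925 mm from the base axis. Payload 6.4 kg.
Tool frame: the origin (TCP) lies where the fingers leave the gripper's body, on its centre line; the fingertips stand 97 mm ahead of it and the grasp point (between the pads) lies 78 mm ahead of it; z points along the fingers, y is the line along which they close (so a half turn about z gives the same grasp; the last joint's range is limited). The gripper opens to 94 mm and grips with 3 to 60 N. Pads are 16 mm wide; open, the fingers measure 119 mm over their backs; the gripper's body (75 mm by 177 mm) begins 78 mm behind the grasp point.
Start: joints at [-1.38, 0.245, 1.558, -0, 1.339, -0.174], TCP at [231.901, -607.237, 302.655] pointing down, gripper open.
Joint ranges: [-3.13, 3.13], [-1.02, 2.26], [0.13, 2.54], [-0.95, 4.09], [0.21, 2.88], [-2.74, 2.74]. Speed limits (rad/s): [2.57, 2.57, 3.14, 3.14, 3.14, 3.14].

## Interface

Orientations are given as a rotation vector (axis times angle).
In Python, from plant import bot, imaging, job gives the robot as it stands.
- The arm moves only by the shell command python3 -m handwheel 'ROWS' [OPENING] [FORCE]. ROWS is JSON, a list of rows, each an object of numbers: "x", "y", "z": the shift along the tool's x, y, z in m; "yaw": the turn about the tool's z in degrees. A call has exactly 5 rows; each row shifts and turns the commanded pose from where the row before left it, along the tool's axes as they then stand; what a row does not reach is not made up. A row lasts 1/10 s, in which the tool goes at most 50 mm and 8.59 degrees, less where a joint would pass 70% of its speed; a pose out of reach is approached as far as the arm can. A call is refused whole if a number of a shift passes 0.05 or a number of a turn 8.59, either way. A call with a gripper value outside its range is refused whole. OPENING is the finger opening in m, from 0 to 0.094, set as the call begins (- or left out, the last holds). The fingers move at their own pace and stop on an object; FORCE is the grip in N (left out, the last holds). Time passes only in rows, so rows that do not move let the fingers close, or fill a call up. It gives the time, the measured TCP pose, the force, the opening and the grip force at its end, in the units of the state.
- bot.observe(): the state, without advancing time (a new reading comes with each control period).
- imaging.get_image(name): name is "scene" or "side" or "wrist"; returns the picture (384x512x3 uint8, blue, green, red); there is no depth.
- imaging.camera_params(name): a dict with "fx", "fy", "cx", "cy" (pixels), "origin" and "orientation" of the camera in the world; the wrist camera has in their place "T_tool_cam" (4x4, takes a point from camera to tool coordinates, whose origin is the TCP and whose axes are the flange's). Camera axes: x right, y down, z forward; pixel columns grow to the right and rows downward; lengths in mm; the calibration is good to about 2 mm. The wrist camera is an equidistant fisheye: a pixel r from the principal point sees the ray r / f radians off the axis. A picture is of the moment at which its call begins: read the wrist's pose just before it. camera_params takes no time and is no camera call.
- job.finish_job(): hands the job in; it is judged then, once.
The state is a dict: "t": time; "qpos": joint angles; "qd": joint speeds; "joint_efforts": joint torques, N m; "tcp_pos": TCP position; "orientation": TCP orientation; "ft_force": force on the tool from outside, world axes, zero at the start; "moment": the same for the moment, N m; "width": finger opening in mm; "grip_force": force on a finger pad.
Only numpy, scipy, OpenCV 4.12 (cv2) and the standard library are available. Lean on these libraries where they do the work, as an engineer would, in place of code of your own. Each camera call takes 0.05 s, during which the arm holds its last target. There are 200 camera calls.

## Task

On the raised sorting tray, sweep the three blue glazed discs through the gap in the metal bar, one after another, so that each drops into the slot behind it. Push them along the deck with the closed fingertips and never pick one up; leave the bare terracotta disc and the other pottery things where they are, and finish with the hand clear.

Things in the scene. Friction and masses are not known exactly. Their poses are not given: they have to be found in the camera images.
- sorter: Wooden sorting tray, fixed, 315 mm long (x) by 282 mm wide (y), its yaw varies. Origin: its centre at table level. Flat deck 70 mm above the table, from x = -154 to +86 mm and y = -135 to +135 mm in its frame; rails 12 mm high along rear and sides, the slot along its +x edge. Discs are swept along its +x.
- gate (a point): Middle of the gate at deck height: a 46 mm gap with red-marked edges in an aluminium bar (12 mm high, 6 mm thick, 3 mm either side of this point) fixed across the deck at its +x edge, jutting out past the sides. The gap's place along the tray's y varies by 25 mm either way. Axes as the tray's: x through the gate. The deck ends at the bar's far face; a disc drops once its centre is past that.
- slot (a point): Middle of the floor of the slot, an open trough behind the bar, as wide as the deck (270 mm) and 60 mm across (tray x = +86 to +146 mm). The floor is 6 mm above the table, 64 mm below the deck; the outer wall rises to 90 mm above the table.
- disc_a_center (a point): Blue glazed ceramic disc, 32 mm across and 12 mm thick, about 22 g, lying flat on the deck; the point is its centre, 6 mm above the deck. To be swept into the slot. The four discs start in a row across the rear half of the deck, about 54 mm apart, in any order.
- disc_b_center (a point): Blue glazed ceramic disc, 32 mm across and 12 mm thick, about 22 g, lying flat on the deck; the point is its centre, 6 mm above the deck. To be swept into the slot. The four discs start in a row across the rear half of the deck, about 54 mm apart, in any order.
- disc_c_center (a point): Blue glazed ceramic disc, 32 mm across and 12 mm thick, about 22 g, lying flat on the deck; the point is its centre, 6 mm above the deck. To be swept into the slot. The four discs start in a row across the rear half of the deck, about 54 mm apart, in any order.
- disc_bare_center (a point): Bare terracotta-brown disc, otherwise like the blue ones, 32 mm across and 12 mm thick, about 22 g, lying flat on the deck; the point is its centre, 6 mm above the deck. Stands in the same row, is to be left where it is.
- post_center (a point): White ceramic kiln post, upright cylinder 24 mm across and 40 mm high, loose on the deck in the corner by the bar on the tray's +y side; the point is its centre. Leave alone.
- jar_center (a point): Closed glaze jar, 60 mm across, 80 mm high, on the table to the right of the tray (-y of the world); the point is half-way up. Leave alone.
- bowl: Open terracotta bowl, 100 mm across, 45 mm high, on the table to the left of the tray (+y of the world); origin at the centre of its underside. Leave alone.

How it is judged (in metres and radians):
On the way, in this order (a step that is already met when the one before it is completed fails the run):
1. one blue disc is in the slot (((z of disc_a_center in the frame of sorter below 0.06 m and x of disc_a_center in the frame of sorter between 0.086 and 0.146 m and y of disc_a_center in the frame of sorter between -0.135 and 0.135 m) or (z of disc_b_center in the frame of sorter below 0.06 m and x of disc_b_center in the frame of sorter between 0.086 and 0.146 m and y of disc_b_center in the frame of sorter between -0.135 and 0.135 m) or (z of disc_c_center in the frame of sorter below 0.06 m and x of disc_c_center in the frame of sorter between 0.086 and 0.146 m and y of disc_c_center in the frame of sorter between -0.135 and 0.135 m))), for 0.2 s.
2. two blue discs are in the slot ((((z of disc_a_center in the frame of sorter below 0.06 m and x of disc_a_center in the frame of sorter between 0.086 and 0.146 m and y of disc_a_center in the frame of sorter between -0.135 and 0.135 m) and (z of disc_b_center in the frame of sorter below 0.06 m and x of disc_b_center in the frame of sorter between 0.086 and 0.146 m and y of disc_b_center in the frame of sorter between -0.135 and 0.135 m)) or ((z of disc_b_center in the frame of sorter below 0.06 m and x of disc_b_center in the frame of sorter between 0.086 and 0.146 m and y of disc_b_center in the frame of sorter between -0.135 and 0.135 m) and (z of disc_c_center in the frame of sorter below 0.06 m and x of disc_c_center in the frame of sorter between 0.086 and 0.146 m and y of disc_c_center in the frame of sorter between -0.135 and 0.135 m)) or ((z of disc_a_center in the frame of sorter below 0.06 m and x of disc_a_center in the frame of sorter between 0.086 and 0.146 m and y of disc_a_center in the frame of sorter between -0.135 and 0.135 m) and (z of disc_c_center in the frame of sorter below 0.06 m and x of disc_c_center in the frame of sorter between 0.086 and 0.146 m and y of disc_c_center in the frame of sorter between -0.135 and 0.135 m)))), for 0.2 s.
3. all three blue discs are in the slot (z of each of disc_a_center, disc_b_center, disc_c_center in the frame of sorter below 0.06 m and x of disc_a_center in the frame of sorter between 0.086 and 0.146 m and y of disc_a_center in the frame of sorter between -0.135 and 0.135 m and x of disc_b_center in the frame of sorter between 0.086 and 0.146 m and y of disc_b_center in the frame of sorter between -0.135 and 0.135 m and x of disc_c_center in the frame of sorter between 0.086 and 0.146 m and y of disc_c_center in the frame of sorter between -0.135 and 0.135 m), for 0.2 s.
At the end, for the whole second after the job is handed in: All three blue discs lie at rest inside the slot (centres between its walls and at least 10 mm below the deck), having dropped in one at a time; the bare disc is within 20 mm, and post, jar and bowl within 15 mm, of where they started (all of step 3 and linear speed of each of disc_a, disc_b, disc_c below 0.03 m/s and distance of disc_bare_center from where it was at the start of the episode below 0.02 m and distance of each of post_center, jar_center, bowl from where it was at the start of the episode below 0.015 m); the robot touches nothing.
It fails at once if a disc is lifted: its centre more than 8 mm above where it lies on the deck (z of any of disc_a_center, disc_b_center, disc_c_center, disc_bare_center in the frame of sorter above 0.084 m).
It fails at once if the bare terracotta disc is moved more than 20 mm (distance of disc_bare_center from where it was at the start of the episode above 0.02 m).
It fails at once if the white kiln post is moved more than 15 mm (distance of post_center from where it was at the start of the episode above 0.015 m).
It fails at once if the glaze jar is moved more than 15 mm (distance of jar_center from where it was at the start of the episode above 0.015 m).
It fails at once if the terracotta bowl is moved more than 15 mm (distance of bowl from where it was at the start of the episode above 0.015 m).
It also fails if it takes over 61 s, if anything falls off the work surface, if the arm or the gripper's body presses on something with over 40 N, if the wrist force passes 120 N, or if a joint passes its speed limit or range.

## Working session

There is one attempt and no reset: what is moved stays moved. The work goes in short steps, Python scripts to look and compute and a shell command to move; the robot and the scene stay as the last step left them, time stands still between calls to the robot, and variables do not carry over. Pictures are saved under pics/ and viewed, at most 10 in all, crops included, and the job is handed in when it is done.

```bash
ls; mkdir -p pics; python3 - <<'E'
from plant import bot, imaging, job
import cv2,numpy as np
s=bot.observe();print(s)
for n in("scene","side"):
    print(n,imaging.camera_params(n)); im=imaging.get_image(n); cv2.imwrite(f"pics/{n}0.png",im)
print(imaging.camera_params("wrist"))
E
```

```text
pics
{'t': 0.0, 'qpos': array([-1.38010063e+00,  2.45809424e-01,  1.55901321e+00,  4.55876973e-06,
        1.33866321e+00, -1.74104361e-01]), 'qd': array([ 0.00177859, -0.00102547,  0.0010381 ,  0.0004855 , -0.00037174,
       -0.00044948]), 'joint_efforts': array([ 3.20257705e-04, -4.15836596e+01, -3.14600122e+01,  6.85478328e-02,
        3.32200772e-02, -1.31317452e-04]), 'tcp_pos': array([ 231.81953341, -606.81234212,  301.54858348]), 'orientation': array([-3.08761590e+00, -5.69509431e-01,  1.76917353e-05]), 'ft_force': array([ 0.4341732, -0.1762914, -0.531391 ]), 'moment': array([ 0.00616819, -0.02120831,  0.01817298]), 'grip_force': 0.0, 'width': 93.91002274052188}
scene {'fx': 373.2550014440109, 'fy': 373.2550014440109, 'cx': 248.80990217102425, 'cy': 194.83925357403658, 'origin': array([1238.14699132,  297.17225478,  618.74732656]), 'orientation': array([-1.29869908, -2.06614107,  1.02497385])}
side {'fx': 388.24123382155796, 'fy': 388.24123382155796, 'cx': 252.81412848742588, 'cy': 190.14923416208143, 'origin': array([ 512.1938915 , -737.4377914 ,  716.82627457]), 'orientation': array([-2.26005649,  0.09724787, -0.04675557])}
{'fx': 297.3186396354542, 'fy': 297.3186396354542, 'cx': 255.6431690206068, 'cy': 191.75116982135677, 'T_tool_cam': array([[ 7.45084915e-05, -9.58926166e-01, -2.83655781e-01,
         8.33407792e+01],
       [ 9.99999940e-01, -2.47449836e-05,  3.46325038e-04,
         1.11451639e-01],
       [-3.39119199e-04, -2.83655790e-01,  9.58926107e-01,
        -8.27154656e+01],
       [ 0.00000000e+00,  0.00000000e+00,  0.00000000e+00,
         1.00000000e+00]])}
```

View pics/scene0.png

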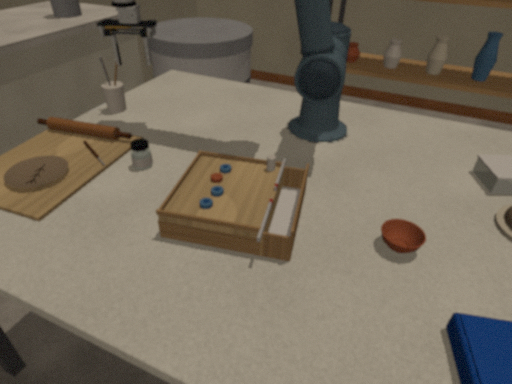

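View pics/side0.png

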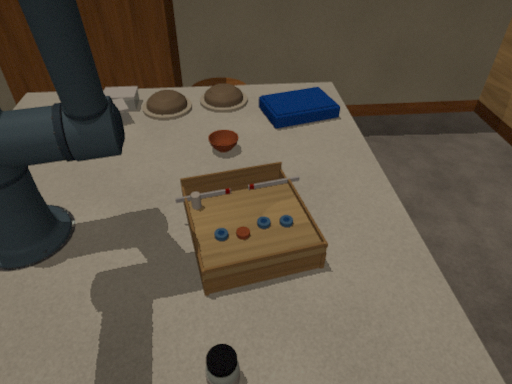

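The scene view shows the tray, with the blue discs at about (226,168), (217,191) and (206,203) and the bare disc at (216,177). In the side view the blues are at (222,234), (264,222) and (287,221), the bare disc is at (243,232), the red gap marks are at (228,191) and (251,187), and the post is at (196,198). The tray's +x points roughly along world +y.

```bash
cat > h.py <<'E'
from plant import bot, imaging
import cv2,numpy as np
from scipy.spatial.transform import Rotation as R
def ray(n,uv):
    p=imaging.camera_params(n); 
    d=np.array([(uv[0]-p["cx"])/p["fx"],(uv[1]-p["cy"])/p["fy"],1.]); d=R.from_rotvec(p["orientation"]).apply(d)
    return np.array(p["origin"]),d/np.linalg.norm(d)
def plane(n,uv,z):
    o,d=ray(n,uv); return o+d*(z-o[2])/d[2]
def tri(uv1,uv2,n1="scene",n2="side"):
    (o1,d1),(o2,d2)=ray(n1,uv1),ray(n2,uv2)
    t=np.linalg.lstsq(np.c_[d1,-d2],o2-o1,rcond=None)[0]; a,b=o1+t[0]*d1,o2+t[1]*d2
    return (a+b)/2,np.linalg.norm(a-b)
def wray(uv,s):
    p=imaging.camera_params("wrist"); v=np.array([uv[0]-p["cx"],uv[1]-p["cy"]]);r=np.hypot(*v);th=r/p["fx"]
    d=np.r_[v/r*np.sin(th),np.cos(th)];T=p["T_tool_cam"];Rw=R.from_rotvec(s["orientation"])
    return Rw.apply(T[:3,3])+s["tcp_pos"],Rw.apply(T[:3,:3]@d)
def wplane(uv,s,z):
    o,d=wray(uv,s); return o+d*(z-o[2])/d[2]
def blobs(im,kind,roi=None,amin=4):
    h=cv2.cvtColor(im,cv2.COLOR_BGR2HSV)
    if kind=="blue": m=cv2.inRange(h,(95,110,50),(120,255,255))
    else: m=cv2.inRange(h,(0,140,50),(9,255,255))|cv2.inRange(h,(172,140,50),(180,255,255))
    n,l,st,c=cv2.connectedComponentsWithStats(m)
    return [(c[i].round(1).tolist(),int(st[i,4])) for i in range(1,n) if st[i,4]>=amin and (roi is None or (roi[0]<c[i][0]<roi[1] and roi[2]<c[i][1]<roi[3]))]
E
python3 - <<'E'
from h import *
for n,roi in(("scene",(150,320,140,260)),("side",(170,330,160,290))):
    im=cv2.imread(f"pics/{n}0.png")
    for k in("blue","red"):
        for c,a in blobs(im,k,roi,2): print(n,k,c,a,plane(n,c,76).round(1))
    a,b=(roi[0],roi[2]),(roi[1],roi[3])
    cr=im[a[1]:b[1],a[0]:b[0]]; cv2.imwrite(f"pics/{n}c.png",cv2.resize(cr,None,fx=2.3,fy=2.3,interpolation=cv2.INTER_CUBIC))
a,b=[cv2.imread(f"pics/{n}c.png") for n in("scene","side")]
h=min(a.shape[0],b.shape[0]);cv2.imwrite("pics/both.png",np.hstack([a[:h],b[:h]]))
E
```

```text
scene blue [224.8, 167.2] 17 [ 494.  -118.3   76. ]
scene blue [216.3, 189.4] 23 [593.2 -88.8  76. ]
scene blue [216.5, 193.5] 2 [607.8 -80.   76. ]
scene blue [206.0, 201.3] 27 [646.  -87.1  76. ]
scene blue [202.3, 205.7] 3 [664.3 -86.3  76. ]
scene red [216.1, 177.5] 50 [ 547.6 -115.    76. ]
scene red [276.0, 184.7] 3 [508.6  36.2  76. ]
scene red [271.1, 199.7] 7 [571.7  49.   76. ]
side blue [263.6, 221.7] 84 [594.8 -83.9  76. ]
side blue [286.3, 220.3] 77 [648.8 -83.8  76. ]
side blue [221.2, 234.0] 93 [ 494.2 -115.5   76. ]
side red [251.5, 186.0] 20 [577.5  51.9  76. ]
side red [227.4, 190.7] 20 [513.8  38.   76. ]
side red [243.1, 232.8] 84 [ 544.2 -115.9   76. ]
```

View pics/both.png

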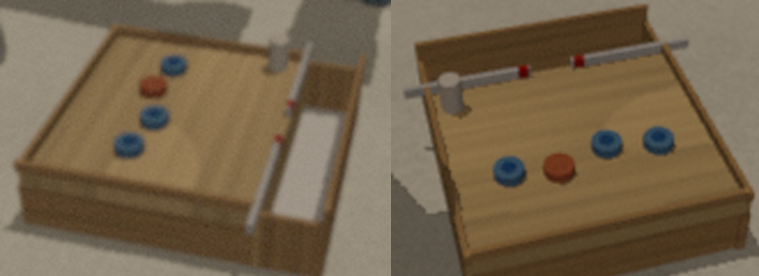

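The enlarged crops confirm the layout: blue, bare, blue, blue across the row, the gap roughly ahead of the bare and second blue discs, and the post in the +y corner. The bar ends are readable in both views, so I can triangulate the yaw and heights.

```bash
python3 - <<'E'
from h import *
P={"barL":((283.9,160.4),(176.1,200.4)),"barR":((258.7,239.1),(298.7,178.7)),"mL":((276,184.7),(227.4,190.7)),"mR":((271.1,199.7),(251.5,186)),
"d1":((225.2,168),(221.2,234)),"bare":((216.1,177.5),(243.1,232.8)),"d2":((216.5,190.5),(263.6,221.7)),"d3":((205.5,202.3),(286.3,220.3))}
Q={}
for k,(a,b) in P.items():
    Q[k],e=tri(a,b); print(k,Q[k].round(1),round(e,1))
for a,b in(("barL","barR"),("mL","mR")):
    v=Q[b]-Q[a];print(np.degrees(np.arctan2(v[1],v[0])),np.linalg.norm(v))
s=bot.observe();print(R.from_rotvec(s["orientation"]).as_matrix().round(3))
E
```

```text
barL [384.8  11.2  74.2] 2.8
barR [706.9  76.5  73.2] 1.3
mL [513.1  36.9  78.1] 2.3
mR [576.6  50.   78.7] 2.3
d1 [ 494.8 -115.8   75.4] 1.9
bare [ 544.8 -115.7   74.8] 1.9
d2 [595.6 -85.6  76.3] 2.8
d3 [649.3 -85.5  76.7] 2.1
11.467842888234467 328.6825892406788
11.599406926408632 64.81635740649153
[[ 0.934  0.357 -0.   ]
 [ 0.357 -0.934  0.002]
 [ 0.    -0.002 -1.   ]]
```

Heights (75–77 mm) and the 54 mm spacing agree with the text. Tray yaw is about 101.5° and the gate is near (545, 43.5). Next I move above and behind the middle blue disc with the fingers closed, then check from close by.

```bash
python3 -m handwheel '[{"x":0.035,"y":-0.021},{"x":0.035,"y":-0.021},{"x":0.035,"y":-0.021},{"x":0.035,"y":-0.021},{"x":0.035,"y":-0.021}]' 0
python3 -m handwheel '[{"x":0.035,"y":-0.021},{"x":0.035,"y":-0.021},{"x":0.035,"y":-0.021},{"x":0.035,"y":-0.021},{"x":0.035,"y":-0.021}]'
python3 -m handwheel '[{"x":0.035,"y":-0.021},{"x":0.035,"y":-0.021},{"x":0.035,"y":-0.021},{"x":0.035,"y":-0.021},{}]'
cat >> h.py <<'E'
G=np.array([545,43.5]);PHI=np.radians(101.5)
def setg(g,phi):
    global G,PHI; G=np.array(g);PHI=np.radians(phi)
def tray(p): 
    d=np.array(p)[:2]-G; return np.array([d@[np.cos(PHI),np.sin(PHI)],d@[-np.sin(PHI),np.cos(PHI)]])
def world(uv): return G+uv[0]*np.array([np.cos(PHI),np.sin(PHI)])+uv[1]*np.array([-np.sin(PHI),np.cos(PHI)])
def theta(s):
    m=R.from_rotvec(s["orientation"]).as_matrix(); return np.degrees(np.arctan2(m[1,0],m[0,0]))
def togo(uv,z=None):
    "tool-frame shift (mm) to bring TCP over gate-frame (u,v)"
    s=bot.observe(); d=np.r_[world(uv),z if z else s["tcp_pos"][2]]-s["tcp_pos"]
    return (R.from_rotvec(s["orientation"]).inv().apply(d)).round(1)
E
python3 - <<'E'
from h import *
s=bot.observe();im=imaging.get_image("wrist");cv2.imwrite("pics/w1.png",im)
print(s["t"],s["tcp_pos"],theta(s),s["width"],tray(s["tcp_pos"]))
for k in("blue","red"):
    for c,a in blobs(im,k,None,15): p=wplane(c,s,82);print(k,c,a,p.round(1),tray(p).round(1))
E
```

```text
0.1 [ 231.83605286 -606.85464349  301.67514749] 20.902719689583446 93.729410798562 [-574.86373265  436.53695031]invalid input at $[0]: expected keys x, y, z, yaw
invalid input at $[0]: expected keys x, y, z, yaw
invalid input at $[0]: expected keys x, y, z, yaw
```

View pics/w1.png

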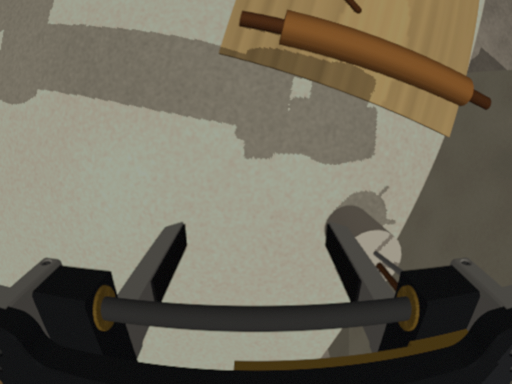

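The rows were refused because all four keys are needed, so the arm hasn't moved. This picture shows only the table, with the open fingers at (185,230) and (330,230). Repeating with full rows.

```bash
python3 -m handwheel '[{"x":0.035,"y":-0.021,"z":0,"yaw":0},{"x":0.035,"y":-0.021,"z":0,"yaw":0},{"x":0.035,"y":-0.021,"z":0,"yaw":0},{"x":0.035,"y":-0.021,"z":0,"yaw":0},{"x":0.035,"y":-0.021,"z":0,"yaw":0}]' 0
python3 -m handwheel '[{"x":0.035,"y":-0.021,"z":0,"yaw":0},{"x":0.035,"y":-0.021,"z":0,"yaw":0},{"x":0.035,"y":-0.021,"z":0,"yaw":0},{"x":0.035,"y":-0.021,"z":0,"yaw":0},{"x":0.035,"y":-0.021,"z":0,"yaw":0}]'
python3 -m handwheel '[{"x":0.035,"y":-0.021,"z":0,"yaw":0},{"x":0.035,"y":-0.021,"z":0,"yaw":0},{"x":0.035,"y":-0.021,"z":0,"yaw":0},{"x":0.035,"y":-0.021,"z":0,"yaw":0},{"x":0,"y":0,"z":0,"yaw":0}]'
cat > look.py <<'E'
from h import *
import sys
s=bot.observe();im=imaging.get_image("wrist");cv2.imwrite(f"pics/{sys.argv[1]}.png",im)
print(s["t"],s["tcp_pos"].round(1),theta(s),s["width"],tray(s["tcp_pos"]).round(1))
for k in("blue","red"):
    for c,a in blobs(im,k,None,15): p=wplane(c,s,82);print(k,c,a,p.round(1),tray(p).round(1))
E
python3 look.py w2
```

```text
t: 0.65
tcp_pos: [358.6, -445.2, 302.4]
orientation: [-3.089, -0.569, 0.0]
ft_force: [1.4, -0.2, 0.5]
width: 57.2
grip_force: 0.0
t: 1.15
tcp_pos: [484.6, -284.6, 302.5]
orientation: [-3.089, -0.57, 0.0]
ft_force: [0.2, -0.2, 0.3]
width: 17.5
grip_force: 0.0
t: 1.65
tcp_pos: [586.4, -154.2, 302.3]
orientation: [-3.087, -0.578, -0.0]
ft_force: [-0.6, -0.6, 0.3]
width: 0.5
grip_force: 0.0
1.65 [ 586.4 -154.2  302.3] 21.19370021956937 0.49767964766334666 [-202.    -1.2]
blue [213.8, 105.6] 495 [650.1 -84.2  82. ] [-146.   -77.5]
blue [197.2, 153.9] 433 [597.  -84.8  82. ] [-136.1  -25.4]
blue [196.0, 243.1] 476 [ 498.6 -114.8   82. ] [-145.9   77.1]
red [86.6, 130.1] 76 [579.3  48.9  82. ] [ -1.5 -34.7]
red [84.9, 184.0] 72 [516.2  36.1  82. ] [-1.5 29.7]
red [212.7, 199.9] 47 [ 555.4 -116.6   82. ] [-158.9   21.8]
red [202.4, 210.5] 29 [ 539.6 -109.8   82. ] [-149.1   35.9]
red [211.7, 213.1] 15 [ 540.5 -120.4   82. ] [-159.7   37.1]
```

View pics/w2.png

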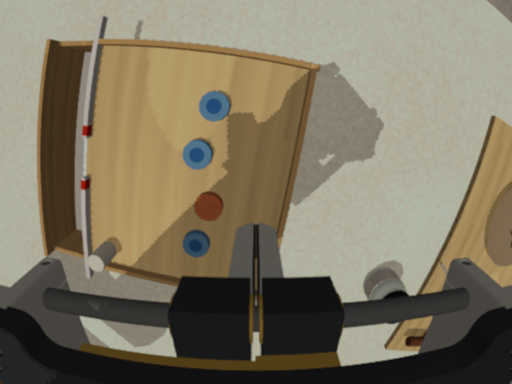

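The wrist view shows all four discs, the gap marks at (87,130) and (85,184) and the post at (102,256), and it agrees with the stereo to 2–3 mm. The push line from the middle disc to the gate matches the present tool heading, so I lower behind that disc.

```bash
sed -i 's/^G=np.array(\[545,43.5\])/G=np.array([546.5,43.0])/' h.py
python3 -m handwheel '[{"x":0.034,"y":-0.021,"z":0,"yaw":0},{"x":0,"y":0,"z":0.04,"yaw":0},{"x":0,"y":0,"z":0.045,"yaw":0},{"x":0,"y":0,"z":0.04,"yaw":0},{"x":0,"y":0,"z":0.003,"yaw":0}]'
python3 look.py w3; python3 -c "
from h import *
print(togo((-40,-7),174))"
```

```text
t: 2.2
tcp_pos: [605.8, -126.0, 169.1]
orientation: [-3.085, -0.567, 0.013]
ft_force: [-0.4, -0.2, -0.3]
width: 0.3
grip_force: 0.0
2.2 [ 605.8 -126.   169.1] 20.82823264957158 0.31582548518338505 [-177.4  -24.4]
blue [232.3, 135.7] 63 [662.5 -89.7  82. ] [-153.2  -87.3]
blue [215.3, 153.4] 682 [649.4 -84.   82. ] [-144.9  -75.5]
blue [215.0, 167.5] 321 [641.4 -86.5  82. ] [-145.9  -67.2]
blue [191.1, 228.7] 1709 [598.6 -84.6  82. ] [-135.4  -25.7]
red [26.6, 184.5] 225 [580.2  47.8  82. ] [ -2. -34.]
red [35.2, 257.7] 133 [517.7  35.8  82. ] [-1.3 29.6]
[   3.9 -139.3   -1.6]
```

View pics/w3.png

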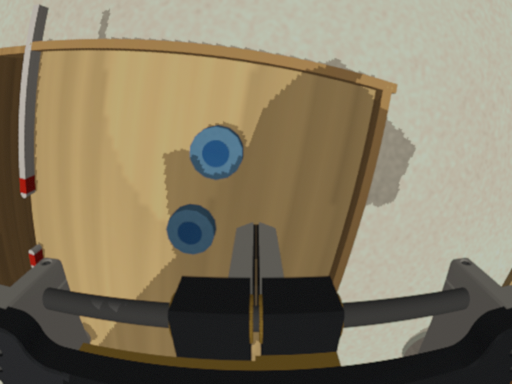

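The tips are down behind the middle disc, at (256,228) in the picture with the disc at (191,229), and the arm was still settling. I let it settle and check the lateral offset.

```bash
sed -i 's/^G=np.array(\[546.5,43.0\])/G=np.array([548.5,42.0])/' h.py
python3 -m handwheel '[{"x":0.002,"y":0,"z":-0.001,"yaw":0},{"x":0,"y":0,"z":0,"yaw":0},{"x":0,"y":0,"z":0,"yaw":0},{"x":0,"y":0,"z":0,"yaw":0},{"x":0,"y":0,"z":0,"yaw":0}]'
cat >> h.py <<'E'
def rel(p,q=None):
    "disc p: offset from TCP in tool axes; and angle of p->q against push dir (-tool y)"
    s=bot.observe();Ri=R.from_rotvec(s["orientation"]).inv()
    return Ri.apply(np.r_[np.array(p)[:2]-s["tcp_pos"][:2],0])[:2].round(1)
E
python3 look.py w4; python3 -c "
from h import *
print(rel((598.6,-84.6)),rel(G),bot.observe()['ft_force'])"
```

```text
t: 2.75
tcp_pos: [611.1, -125.4, 176.4]
orientation: [3.089, 0.57, 0.001]
ft_force: [-0.0, 0.1, -0.4]
width: 0.4
grip_force: 0.0
2.75 [ 611.1 -125.4  176.4] 20.905362597941192 0.42718865198068334 [-176.5  -28. ]
blue [214.3, 164.6] 1283 [647.3 -84.8  82. ] [-143.9  -71.6]
blue [191.0, 232.5] 1551 [598.6 -84.6  82. ] [-134.   -23.9]
red [30.9, 189.5] 205 [580.   48.2  82. ] [ -0.2 -32.1]
red [37.7, 258.6] 70 [518.7  37.5  82. ] [ 1.6 30.1]
[  2.9 -42.5] [   1.3 -178.6] [ 0.33227876 -0.75593714  0.05879727]
```

```bash
python3 -m handwheel '[{"x":0.0025,"y":0,"z":0.003,"yaw":0},{"x":0,"y":-0.01,"z":0,"yaw":0},{"x":0,"y":-0.01,"z":0,"yaw":0},{"x":0,"y":-0.01,"z":0,"yaw":0},{"x":0,"y":-0.01,"z":0,"yaw":0}]'
python3 -m handwheel '[{"x":0,"y":-0.01,"z":0,"yaw":0},{"x":0,"y":-0.01,"z":0,"yaw":0},{"x":0,"y":-0.01,"z":0,"yaw":0},{"x":0,"y":0,"z":0,"yaw":0},{"x":0,"y":0,"z":0,"yaw":0}]'
python3 look.py w5; python3 -c "
from h import *
print(rel(G),bot.observe()['ft_force'])"
```

```text
t: 3.3
tcp_pos: [598.5, -85.9, 172.6]
orientation: [-3.089, -0.571, 0.0]
ft_force: [0.3, -0.3, 0.1]
width: 0.6
grip_force: 0.0
t: 3.8
tcp_pos: [588.3, -58.8, 172.7]
orientation: [3.089, 0.57, 0.0]
ft_force: [-0.2, 0.3, 0.3]
width: 0.6
grip_force: 0.0
3.8 [588.3 -58.8 172.7] 20.926341024648092 0.6306134565047801 [-106.7  -18.9]
blue [328.2, 164.3] 1829 [650.2 -82.4  82. ] [-142.2  -74.8]
blue [213.5, 237.9] 1514 [579.4 -33.2  82. ] [-79.9 -15.3]
red [100.6, 194.0] 219 [579.6  49.2  82. ] [  0.8 -31.9]
red [103.7, 273.9] 148 [516.6  36.7  82. ] [ 1.2 32.3]
[  -1.2 -108.7] [-0.35297412 -0.56778528  0.03117479]
```

The disc tracks well: 0.8 mm lateral, in contact, with the gate at −1.2 mm. I continue through the gate.

```bash
python3 -m handwheel '[{"x":-0.001,"y":-0.01,"z":0,"yaw":0},{"x":-0.001,"y":-0.01,"z":0,"yaw":0},{"x":0,"y":-0.01,"z":0,"yaw":0},{"x":0,"y":-0.01,"z":0,"yaw":0},{"x":0,"y":-0.01,"z":0,"yaw":0}]'
python3 look.py w6
python3 -m handwheel '[{"x":0,"y":-0.01,"z":0,"yaw":0},{"x":0,"y":-0.01,"z":0,"yaw":0},{"x":0,"y":-0.01,"z":0,"yaw":0},{"x":0,"y":-0.01,"z":0,"yaw":0},{"x":0,"y":0,"z":0,"yaw":0}]'
python3 look.py w7; python3 -c "
from h import *
print(rel(G),bot.observe()['ft_force'])"
```

```text
t: 4.35
tcp_pos: [568.2, -12.1, 172.8]
orientation: [3.089, 0.57, 0.0]
ft_force: [1.1, -0.7, -0.3]
width: 0.5
grip_force: 0.5
4.35 [568.2 -12.1 172.8] 20.918599266699626 0.46246206528438916 [-57.   -8.6]
blue [400.0, 162.5] 1356 [649.7 -80.6  82. ] [-140.3  -74.7]
blue [216.2, 237.4] 1250 [560.4  12.   82. ] [-31.8  -5.6]
blue [347.2, 333.0] 47 [ 513.1 -112.9   82. ] [-144.7   65.5]
blue [342.1, 347.5] 125 [ 496.4 -117.7   82. ] [-146.2   82.9]
red [168.3, 191.6] 212 [578.8  50.3  82. ] [  2.1 -31.3]
red [163.3, 277.4] 135 [515.3  37.9  82. ] [ 2.6 33.3]
red [368.9, 284.4] 53 [ 561.5 -104.3   82. ] [-145.9   16.4]
red [356.5, 289.4] 39 [554.8 -96.9  82. ] [-137.4   21.6]
red [353.4, 300.7] 17 [ 544.7 -100.    82. ] [-138.4   32.1]
t: 4.9
tcp_pos: [553.7, 25.6, 172.5]
orientation: [-3.089, -0.572, 0.001]
ft_force: [-0.6, -0.3, 0.4]
width: 0.5
grip_force: 0.0
4.9 [553.7  25.6 172.5] 20.979613532573044 0.49607934430302575 [-17.1  -1.8]
blue [443.8, 164.9] 800 [647.8 -76.5  82. ] [-135.9  -73.6]
blue [214.9, 237.4] 1447 [545.5  50.5  82. ] [8.9 1.2]
blue [377.0, 331.3] 239 [ 506.6 -101.    82. ] [-131.7   69.5]
blue [382.4, 343.1] 203 [ 494.9 -115.3   82. ] [-143.4   83.9]
red [230.2, 191.8] 180 [578.1  51.4  82. ] [  3.3 -30.9]
red [217.8, 275.9] 29 [518.   39.6  82. ] [ 3.8 30.3]
red [410.4, 281.9] 70 [ 558.7 -100.7   82. ] [-141.9   18.5]
red [397.9, 291.7] 45 [547.7 -94.9  82. ] [-134.   28.]
[  1.  -17.8] [-0.10397356  0.10453109  0.06324901]
```

View pics/w7.png

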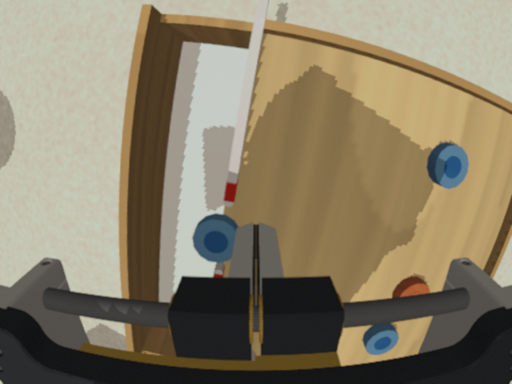

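The disc sits in the gap at (215,238), not yet dropped. I push 12 mm more, then back off and up.

```bash
sed -i 's/^G=np.array(\[548.5,42.0\])/G=np.array([547.8,44.5])/' h.py
python3 -m handwheel '[{"x":-0.001,"y":-0.006,"z":0,"yaw":0},{"x":0,"y":-0.006,"z":0,"yaw":0},{"x":0,"y":-0.002,"z":0,"yaw":0},{"x":0,"y":0,"z":0,"yaw":0},{"x":0,"y":0.01,"z":0,"yaw":0}]'
python3 -m handwheel '[{"x":0,"y":0.03,"z":0,"yaw":0},{"x":0,"y":0,"z":-0.045,"yaw":0},{"x":0,"y":0,"z":-0.035,"yaw":0},{"x":0,"y":0,"z":0,"yaw":0},{"x":0,"y":0,"z":0,"yaw":0}]'
python3 look.py w8
python3 - <<'E'
from h import *
a=np.array
s=bot.observe();print(s["t"],"d3",rel((649.5,-84.5)))
im=imaging.get_image("side");cv2.imwrite("pics/s1.png",im);
for k in("blue","red"):
  for c,A in blobs(im,k,(170,330,160,290),5): print(k,c,A,plane("side",c,76).round(1))
E
```

```text
t: 5.45
tcp_pos: [551.7, 28.0, 172.5]
orientation: [-3.089, -0.572, 0.001]
ft_force: [-0.5, 0.6, 0.1]
width: 0.9
grip_force: 0.0
t: 5.95
tcp_pos: [563.1, -1.0, 253.4]
orientation: [3.089, 0.569, 0.003]
ft_force: [0.1, -0.2, -0.5]
width: 0.2
grip_force: 0.0
5.95 [563.1  -1.  253.4] 20.863568810991335 0.24025942091584765 [-47.7  -5.9]
blue [372.6, 145.4] 795 [649.7 -81.8  82. ] [-144.   -74.7]
blue [188.2, 171.6] 43 [567.3  64.3  82. ] [ 15.6 -23. ]
blue [338.0, 285.6] 99 [ 505.8 -116.    82. ] [-148.9   73.2]
red [15.9, 128.9] 220 [545.  270.4  82. ] [222.  -42.3]
red [206.1, 165.2] 88 [578.4  50.9  82. ] [  0.2 -31.3]
red [198.4, 232.2] 66 [514.6  38.   82. ] [ 0.3 33.8]
6.0 d3 [ 51.6 109.3]
blue [285.8, 220.6] 72 [647.5 -84.7  76. ]
blue [221.5, 233.6] 86 [ 494.9 -114.3   76. ]
red [251.4, 186.3] 22 [577.1  50.7  76. ]
red [227.3, 190.5] 22 [513.6  38.8  76. ]
red [243.0, 232.8] 73 [ 543.9 -115.9   76. ]
```

View pics/w8.png

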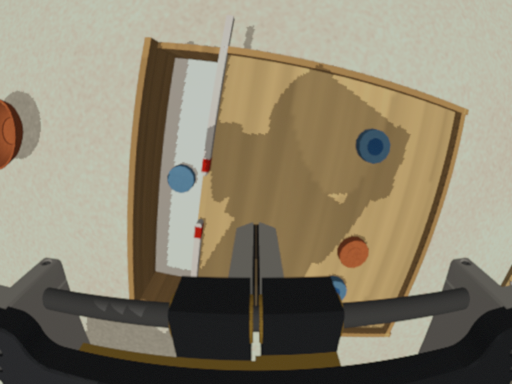

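The first disc lies in the slot at (180,178), and the others are undisturbed. For the outer blue disc I plan two legs: a diagonal to about (u=−45, v=0), then straight through. I move above its rear side and turn.

```bash
python3 -m handwheel '[{"x":0.017,"y":0.0365,"z":0,"yaw":0},{"x":0.017,"y":0.0365,"z":0,"yaw":0},{"x":0.017,"y":0.0365,"z":0,"yaw":0},{"x":0.017,"y":0.0365,"z":0,"yaw":0},{"x":0,"y":0,"z":0,"yaw":-8.4}]'
python3 -m handwheel '[{"x":0,"y":0,"z":0,"yaw":-8.4},{"x":0,"y":0,"z":0,"yaw":-8.4},{"x":0,"y":0,"z":0,"yaw":0},{"x":0,"y":0,"z":0,"yaw":0},{"x":0,"y":0,"z":0,"yaw":0}]'
python3 look.py w9
python3 -c "
from h import *
print('d3',rel((649,-84)),'W',rel(world((-45,0))))"
```

```text
t: 6.55
tcp_pos: [679.5, -115.8, 249.6]
orientation: [-3.038, -0.795, 0.004]
ft_force: [0.2, 0.9, -0.2]
width: 0.2
grip_force: 0.0
t: 7.05
tcp_pos: [678.0, -112.3, 251.8]
orientation: [-2.891, -1.227, 0.002]
ft_force: [-0.9, -0.2, -0.1]
width: 0.4
grip_force: 0.0
7.05 [ 678.  -112.3  251.8] 45.99021072527497 0.4036341315005185 [-179.6  -96.3]
blue [62.0, 149.3] 66 [575.8  59.4  82. ] [  9.  -30.4]
blue [212.2, 198.6] 780 [651.4 -83.8  82. ] [-146.4  -75.9]
blue [142.4, 296.4] 105 [ 510.6 -106.2   82. ] [-140.2   66.5]
red [70.0, 153.1] 95 [579.9  49.3  82. ] [ -1.7 -32.4]
red [51.3, 203.8] 62 [516.6  36.5  82. ] [-1.6 32.2]
red [169.6, 281.1] 190 [ 552.2 -113.9   82. ] [-156.1   27.2]
d3 [  0.2 -40.6] W [  -3.1 -165.6]
```

```bash
python3 -m handwheel '[{"x":0.001,"y":0.002,"z":0.04,"yaw":0},{"x":0,"y":0,"z":0.039,"yaw":0},{"x":0,"y":0,"z":0,"yaw":0},{"x":0,"y":0,"z":0,"yaw":0},{"x":0,"y":-0.01,"z":0,"yaw":0}]'
python3 -m handwheel '[{"x":0,"y":-0.01,"z":0,"yaw":0},{"x":0,"y":-0.01,"z":0,"yaw":0},{"x":0,"y":-0.012,"z":0,"yaw":0},{"x":0,"y":-0.012,"z":0,"yaw":0},{"x":0,"y":-0.012,"z":0,"yaw":0}]'
python3 -m handwheel '[{"x":0,"y":-0.012,"z":0,"yaw":0},{"x":0,"y":0,"z":0,"yaw":0},{"x":0,"y":0,"z":0,"yaw":0},{"x":0,"y":0,"z":0,"yaw":0},{"x":0,"y":0,"z":0,"yaw":0}]'
cat >> look.py <<'E'
    if k=="blue":
        for c,a in blobs(im,k,(150,260,180,290),300): print("  disc in tool",rel(wplane(c,s,82)))
print("W",rel(world((-45,0))),"G",rel(G))
E
python3 look.py w10
```

```text
t: 7.6
tcp_pos: [673.8, -106.7, 174.9]
orientation: [2.89, 1.228, 0.002]
ft_force: [0.3, -0.3, -0.2]
width: 0.5
grip_force: 0.0
t: 8.1
tcp_pos: [632.4, -66.7, 174.4]
orientation: [2.89, 1.23, 0.002]
ft_force: [0.9, -0.6, 3.9]
width: 0.5
grip_force: 1.4
t: 8.6
tcp_pos: [624.0, -59.2, 173.1]
orientation: [-2.89, -1.229, 0.001]
ft_force: [0.4, 0.1, -0.1]
width: 0.5
grip_force: 0.1
8.6 [624.  -59.2 173.1] 46.079369314688805 0.5251450509009006 [-116.8  -54. ]
blue [87.9, 149.4] 39 [586.8  61.1  82. ] [  8.5 -41.6]
blue [216.2, 234.9] 1455 [607.7 -39.7  82. ] [-94.4 -41.9]
  disc in tool [  2.7 -25.3]
red [92.8, 168.8] 199 [579.4  50.   82. ] [ -0.9 -32. ]
red [65.1, 238.4] 118 [516.5  37.3  82. ] [-0.9 32.1]
W [ -3.7 -89.8] G [  21.8 -126.8]
```

```bash
python3 -m handwheel '[{"x":0.002,"y":-0.01,"z":0.001,"yaw":0},{"x":0.001,"y":-0.012,"z":0,"yaw":0},{"x":0.001,"y":-0.012,"z":0,"yaw":0},{"x":0,"y":-0.012,"z":0,"yaw":0},{"x":0,"y":-0.01,"z":0,"yaw":0}]'
python3 -m handwheel '[{"x":0,"y":0,"z":0,"yaw":0},{"x":0,"y":0,"z":0,"yaw":0},{"x":0,"y":0,"z":0,"yaw":0},{"x":0,"y":0,"z":0,"yaw":0},{"x":0,"y":0.01,"z":0,"yaw":0}]'
python3 look.py w11
```

```text
t: 9.15
tcp_pos: [585.8, -16.3, 172.8]
orientation: [2.89, 1.231, 0.0]
ft_force: [1.4, -0.5, 2.6]
width: 0.3
grip_force: 1.1
t: 9.65
tcp_pos: [593.5, -24.0, 172.2]
orientation: [-2.89, -1.231, 0.002]
ft_force: [-0.5, -0.2, -0.1]
width: 0.6
grip_force: 0.0
9.65 [593.5 -24.  172.2] 46.13467032963157 0.5782288634512953 [-76.3 -31.1]
blue [139.0, 160.4] 116 [577.6  63.9  82. ] [ 13.  -33.1]
blue [200.8, 235.5] 1628 [569.8   2.3  82. ] [-45.8 -13.1]
  disc in tool [  2.6 -37.4]
red [154.2, 173.8] 192 [578.5  50.9  82. ] [  0.2 -31.3]
red [114.6, 248.1] 115 [514.8  38.2  82. ] [ 0.4 33.6]
W [ -7.8 -45.5] G [ 17.7 -82.5]
```

Disc at (−45.8, −13.1) in the gate frame. A straight 17° push from there goes through the gate centre, so I turn and realign behind it.

```bash
python3 -m handwheel '[{"x":-0.010,"y":0.005,"z":0,"yaw":0},{"x":0,"y":0,"z":0,"yaw":8.55},{"x":0,"y":0,"z":0,"yaw":8.55},{"x":0,"y":0,"z":0,"yaw":0},{"x":0,"y":0,"z":0,"yaw":0}]'
python3 look.py w12
```

```text
t: 10.2
tcp_pos: [590.4, -35.4, 172.6]
orientation: [-3.04, -0.791, 0.0]
ft_force: [-0.3, 1.0, -0.5]
width: 0.5
grip_force: 0.0
10.2 [590.4 -35.4 172.6] 29.15094180780642 0.4593516941718987 [-86.8 -25.8]
blue [120.0, 179.7] 29 [582.9  60.5  82. ] [  8.7 -37.6]
blue [191.1, 238.3] 1544 [570.2   1.4  82. ] [-46.7 -13.3]
  disc in tool [  0.2 -41.9]
red [131.1, 192.0] 217 [579.1  50.2  82. ] [ -0.6 -31.8]
red [119.8, 272.1] 128 [515.7  37.4  82. ] [-0.6 32.9]
W [-12.  -47.6] G [  1.6 -90.4]
```

```bash
python3 -m handwheel '[{"x":0.0,"y":-0.01,"z":0,"yaw":0},{"x":0,"y":-0.01,"z":0,"yaw":0},{"x":0,"y":-0.01,"z":0,"yaw":0},{"x":0,"y":-0.01,"z":0,"yaw":0},{"x":0,"y":0,"z":0,"yaw":0}]'
python3 look.py w13
```

```text
t: 10.75
tcp_pos: [570.3, 1.5, 172.5]
orientation: [-3.04, -0.789, 0.001]
ft_force: [-0.2, 0.2, -0.5]
width: 0.6
grip_force: 0.0
10.75 [570.3   1.5 172.5] 29.110352028598893 0.6123113926482939 [-46.6 -13.4]
blue [169.4, 185.7] 90 [575.7  65.7  82. ] [ 15.2 -31.5]
blue [214.4, 238.9] 1414 [557.5  24.8  82. ] [-21.2  -5.6]
blue [340.9, 348.5] 34 [ 512.9 -112.9   82. ] [-147.2   65.6]
  disc in tool [  0.1 -27.3]
red [191.8, 193.1] 180 [578.4  51.   82. ] [  0.3 -31.2]
red [171.4, 277.1] 113 [514.4  38.4  82. ] [ 0.6 33.9]
W [-12.4  -6.3] G [  1.2 -49.2]
```

```bash
python3 -m handwheel '[{"x":0.0,"y":-0.01,"z":0,"yaw":0},{"x":0,"y":-0.01,"z":0,"yaw":0},{"x":0,"y":-0.01,"z":0,"yaw":0},{"x":0,"y":-0.01,"z":0,"yaw":0},{"x":0,"y":0,"z":0,"yaw":0}]'
python3 look.py w14a
python3 -m handwheel '[{"x":0,"y":0,"z":0,"yaw":0},{"x":0,"y":0,"z":0,"yaw":0},{"x":0,"y":0.03,"z":0,"yaw":0},{"x":0,"y":0,"z":-0.04,"yaw":0},{"x":0,"y":0,"z":-0.04,"yaw":0}]'
python3 -m handwheel '[{"x":0,"y":0,"z":0,"yaw":8.5},{"x":0,"y":0,"z":0,"yaw":8.5},{"x":0,"y":0,"z":0,"yaw":8.5},{"x":0,"y":0,"z":0,"yaw":0},{"x":0,"y":0,"z":0,"yaw":0}]'
python3 look.py w14
```

```text
t: 11.3
tcp_pos: [551.4, 36.1, 173.1]
orientation: [3.041, 0.789, 0.001]
ft_force: [0.6, -1.7, 1.6]
width: 0.2
grip_force: 0.6
11.3 [551.4  36.1 173.1] 29.0804681884189 0.16850750471631754 [-9.  -1.8]
blue [210.1, 194.4] 463 [564.3  75.1  82. ] [ 26.7 -22.3]
blue [216.6, 239.8] 1328 [538.6  57.7  82. ] [14.8  6.4]
blue [367.4, 345.5] 257 [ 505.4 -100.1   82. ] [-133.3   70.4]
blue [371.7, 357.0] 201 [ 494.5 -115.5   82. ] [-146.1   84.1]
  disc in tool [ 30.3 -28.2]
  disc in tool [ -0.6 -25.5]
red [1.6, 95.7] 103 [552.1 257.4  82. ] [207.8 -46.6]
red [253.7, 193.1] 207 [578.1  52.   82. ] [  1.3 -31.2]
red [224.1, 274.6] 39 [517.   41.5  82. ] [ 3.2 30.7]
W [-12.5  33.4] G [ 1.  -9.5]
t: 11.85
tcp_pos: [565.5, 8.1, 251.5]
orientation: [-3.04, -0.784, 0.007]
ft_force: [0.0, 0.6, -0.1]
width: 0.7
grip_force: 0.0
t: 12.35
tcp_pos: [566.1, 8.7, 252.2]
orientation: [-3.14, -0.1, 0.001]
ft_force: [0.9, -0.0, -0.5]
width: 0.5
grip_force: 0.0
12.35 [566.1   8.7 252.2] 3.660130213001045 0.5102144228813019 [-38.7 -10.8]
blue [202.3, 211.8] 361 [552.3  56.8  82. ] [11.1 -6.8]
blue [362.8, 261.6] 129 [ 507.2 -104.9   82. ] [-138.3   69.5]
blue [369.1, 271.5] 192 [ 495.2 -115.    82. ] [-145.8   83.4]
  disc in tool [-10.8 -48.8]
red [209.5, 184.4] 90 [578.7  50.5  82. ] [ -0.3 -31.5]
red [26.6, 202.2] 220 [545.6 267.5  82. ] [218.9 -42.3]
red [364.5, 222.5] 26 [550.4 -97.4  82. ] [-139.6   25.8]
red [3.3, 226.0] 21 [509.6 321.8  82. ] [279.3 -17.9]
red [5.4, 232.9] 16 [500.3 320.6  82. ] [280.1  -8.5]
red [221.8, 249.5] 71 [514.8  37.9  82. ] [ 0.1 33.6]
W [-9.9  7.7] G [-16.  -36.9]
```

View pics/w14.png

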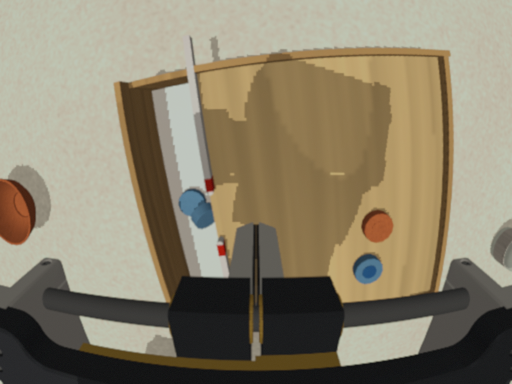

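Two blue discs are now in the slot at (192,203) and (203,214). Next is the last one, beside the bare disc: I move above its rear and turn to a −35° heading, which clears the bare disc by about 12 mm.

```bash
python3 -m handwheel '[{"x":-0.0245,"y":0.039,"z":0,"yaw":0},{"x":-0.0245,"y":0.039,"z":0,"yaw":0},{"x":-0.0245,"y":0.039,"z":0,"yaw":0},{"x":-0.0245,"y":0.039,"z":0,"yaw":0},{"x":0,"y":0,"z":0,"yaw":8.5}]'
python3 -m handwheel '[{"x":0,"y":0,"z":0,"yaw":8.5},{"x":0,"y":0,"z":0,"yaw":8.5},{"x":0,"y":0,"z":0,"yaw":1.7},{"x":0,"y":0,"z":0,"yaw":0},{"x":0,"y":0,"z":0,"yaw":0}]'
python3 look.py w15
python3 -c "
from h import *
print('d1',rel((495.5,-115.2)),bot.observe()['qpos'].round(2))"
```

```text
t: 12.9
tcp_pos: [476.1, -156.5, 252.7]
orientation: [3.137, -0.148, -0.0]
ft_force: [1.2, -0.2, -0.4]
width: 0.5
grip_force: 0.0
t: 13.4
tcp_pos: [478.0, -152.8, 252.6]
orientation: [-3.075, 0.641, 0.0]
ft_force: [0.3, -0.1, 0.2]
width: 0.4
grip_force: 0.0
13.4 [ 478.  -152.8  252.6] -23.533968209400417 0.4434025679484891 [-179.4  107.7]
blue [210.3, 198.2] 807 [ 496.5 -116.1   82. ] [-147.2   82.3]
  disc in tool [  2.3 -41. ]
red [192.4, 139.8] 70 [ 550.6 -124.6   82. ] [-166.2   31. ]
red [186.0, 158.8] 60 [ 537.9 -111.9   82. ] [-151.3   40.9]
red [199.7, 155.9] 15 [ 535.1 -124.3   82. ] [-162.9   46.1]
red [46.0, 188.6] 107 [578.4  48.   82. ] [ -2.6 -30.7]
red [80.7, 236.1] 111 [515.1  35.5  82. ] [-2.3 33.8]
red [2.8, 276.5] 61 [513.7 219.8  82. ] [178.6  -1.5]
W [  11.  -171.9] G [ -14.9 -208.7]
d1 [  1.  -41.4] [-0.54 -0.05  1.97 -0.    1.22  1.45]
```

```bash
python3 -m handwheel '[{"x":0.0015,"y":0.002,"z":0.04,"yaw":0},{"x":0,"y":0,"z":0.04,"yaw":0},{"x":0,"y":0,"z":0,"yaw":0},{"x":0,"y":0,"z":0,"yaw":0},{"x":0,"y":-0.01,"z":0,"yaw":0}]'
python3 -m handwheel '[{"x":0,"y":-0.01,"z":0,"yaw":0},{"x":0,"y":-0.01,"z":0,"yaw":0},{"x":0,"y":-0.01,"z":0,"yaw":0},{"x":0,"y":-0.01,"z":0,"yaw":0},{"x":0,"y":0,"z":0,"yaw":0}]'
python3 look.py w16
```

```text
t: 13.95
tcp_pos: [483.0, -146.6, 173.8]
orientation: [3.074, -0.646, 0.002]
ft_force: [-0.4, -0.1, 0.5]
width: 0.5
grip_force: 0.0
t: 14.45
tcp_pos: [499.4, -108.5, 173.3]
orientation: [-3.075, 0.642, -0.002]
ft_force: [0.8, -1.1, 0.6]
width: 0.2
grip_force: 0.3
14.45 [ 499.4 -108.5  173.3] -23.599896016632258 0.18787148306547818 [-140.3   77.9]
blue [216.5, 236.5] 1374 [511.2 -85.9  82. ] [-120.5   61.8]
  disc in tool [  2.  -25.9]
red [33.9, 218.3] 206 [578.5  47.   82. ] [ -3.7 -30.6]
red [83.4, 281.1] 203 [515.7  34.5  82. ] [-3.4 33.5]
W [   9.1 -123.2] G [ -16.8 -160. ]
```

```bash
python3 -m handwheel '[{"x":0.001,"y":-0.01,"z":0,"yaw":0},{"x":0.001,"y":-0.012,"z":0,"yaw":0},{"x":0.001,"y":-0.012,"z":0,"yaw":0},{"x":0,"y":-0.012,"z":0,"yaw":0},{"x":0,"y":0,"z":0,"yaw":0}]'
python3 look.py w17
```

```text
t: 15.0
tcp_pos: [520.3, -67.0, 172.4]
orientation: [-3.075, 0.642, 0.0]
ft_force: [1.2, 1.0, -0.4]
width: 0.6
grip_force: 0.0
15.0 [520.3 -67.  172.4] -23.59177180934785 0.5953608555637967 [-103.8   49.2]
blue [215.1, 236.4] 1372 [532.7 -43.8  82. ] [-83.5  32.4]
  disc in tool [  2.2 -26.9]
red [293.9, 157.3] 16 [ 560.2 -109.1   82. ] [-153.    18.5]
red [77.6, 224.3] 248 [578.7  48.   82. ] [ -2.8 -31. ]
red [133.2, 290.1] 231 [515.9  35.6  82. ] [-2.4 33.1]
W [  6.5 -77. ] G [ -19.3 -113.8]
```

```bash
python3 -m handwheel '[{"x":0.001,"y":-0.012,"z":0,"yaw":0},{"x":0.001,"y":-0.012,"z":0,"yaw":0},{"x":0,"y":-0.012,"z":0,"yaw":0},{"x":0,"y":-0.01,"z":0,"yaw":0},{"x":0,"y":0,"z":0,"yaw":0}]'
python3 -m handwheel '[{"x":0,"y":0.012,"z":0,"yaw":0},{"x":0,"y":0,"z":0,"yaw":0},{"x":0,"y":0,"z":0,"yaw":0},{"x":0,"y":0,"z":0,"yaw":0},{"x":0,"y":0,"z":0,"yaw":0}]'
python3 look.py w18
```

```text
t: 15.55
tcp_pos: [540.6, -26.0, 172.6]
orientation: [-3.075, 0.642, 0.0]
ft_force: [-0.0, -0.3, 0.1]
width: 0.6
grip_force: 0.0
t: 16.05
tcp_pos: [535.3, -38.5, 172.7]
orientation: [-3.074, 0.646, -0.0]
ft_force: [0.3, -0.6, 0.3]
width: 0.4
grip_force: 0.0
16.05 [535.3 -38.5 172.7] -23.724408691804626 0.3630119946449658 [-78.8  28.8]
blue [197.7, 235.9] 1117 [552.5  -4.8  82. ] [-49.3   5.3]
  disc in tool [  2.2 -37.6]
red [349.2, 158.0] 27 [ 561.4 -112.3   82. ] [-156.4   17.9]
red [337.3, 171.0] 49 [ 556.7 -102.4   82. ] [-145.8   20.5]
red [115.2, 229.2] 249 [579.   48.2  82. ] [ -2.6 -31.3]
red [170.6, 293.1] 87 [519.   36.6  82. ] [-2.  29.8]
W [  4.  -44.1] G [-21.9 -80.9]
```

```bash
python3 -m handwheel '[{"x":0.023,"y":-0.001,"z":0,"yaw":0},{"x":0,"y":0,"z":0,"yaw":-7.5},{"x":0,"y":0,"z":0,"yaw":-7.5},{"x":0,"y":0,"z":0,"yaw":-7.5},{"x":0,"y":0,"z":0,"yaw":-7.5}]'
python3 -m handwheel '[{"x":0,"y":0,"z":0,"yaw":0},{"x":0,"y":0,"z":0,"yaw":0},{"x":0,"y":0,"z":0,"yaw":0},{"x":0,"y":0,"z":0,"yaw":0},{"x":0,"y":0,"z":0,"yaw":0}]'
python3 look.py w19
```

```text
t: 16.6
tcp_pos: [556.8, -46.6, 172.6]
orientation: [-3.136, -0.181, 0.0]
ft_force: [-0.4, -0.6, 0.5]
width: 0.6
grip_force: 0.0
t: 17.1
tcp_pos: [556.8, -46.6, 172.7]
orientation: [3.137, 0.172, 0.0]
ft_force: [0.8, -0.7, 0.7]
width: 0.5
grip_force: 0.0
17.1 [556.8 -46.6 172.7] 6.263987404665673 0.5403721904754851 [-91.1   9.3]
blue [186.9, 236.3] 1375 [553.6  -1.9  82. ] [-46.6   3.5]
blue [121.5, 235.8] 45 [547.1  45.5  82. ] [1.1 0.5]
  disc in tool [  1.7 -44.8]
red [114.6, 190.7] 255 [579.3  49.   82. ] [ -1.8 -31.8]
red [343.7, 242.7] 111 [ 559.9 -105.6   82. ] [-149.5   18.1]
red [329.7, 254.9] 31 [550.  -97.8  82. ] [-139.8   26.2]
red [135.8, 275.1] 183 [516.3  36.6  82. ] [-1.5 32.4]
W [  5.1 -46.7] G [  1.  -91.5]
```

```bash
python3 -m handwheel '[{"x":0.001,"y":-0.01,"z":0,"yaw":0},{"x":0,"y":-0.01,"z":0,"yaw":0},{"x":0,"y":-0.01,"z":0,"yaw":0},{"x":0,"y":-0.01,"z":0,"yaw":0},{"x":0,"y":0,"z":0,"yaw":0}]'
python3 look.py w20
```

```text
t: 17.65
tcp_pos: [553.1, -5.2, 172.6]
orientation: [-3.136, -0.176, 0.0]
ft_force: [-0.8, -0.2, -0.1]
width: 0.9
grip_force: 0.0
17.65 [553.1  -5.2 172.6] 6.411489629706388 0.8738909505003292 [-49.8   4.7]
blue [158.8, 196.0] 26 [575.4  58.9  82. ] [  8.6 -29.9]
blue [171.0, 214.4] 31 [563.9  50.5  82. ] [  2.7 -17. ]
blue [215.5, 237.6] 1056 [551.4  20.6  82. ] [-24.1   1.2]
blue [175.3, 235.5] 30 [549.3  47.4  82. ] [ 2.6 -2.1]
blue [213.1, 260.6] 33 [534.   21.3  82. ] [-20.   18.2]
  disc in tool [  1.1 -26.5]
red [172.0, 192.2] 247 [578.9  50.2  82. ] [ -0.6 -31.6]
red [391.3, 246.3] 126 [ 555.9 -101.1   82. ] [-144.3   21.1]
red [191.0, 273.8] 31 [521.1  36.2  82. ] [-2.8 27.9]
W [ 4.2 -5.8] G [  0.2 -50.6]
```

```bash
python3 -m handwheel '[{"x":0.0,"y":-0.01,"z":0,"yaw":0},{"x":0,"y":-0.01,"z":0,"yaw":0},{"x":0,"y":-0.01,"z":0,"yaw":0},{"x":0,"y":-0.01,"z":0,"yaw":0},{"x":0,"y":0,"z":0,"yaw":0}]'
python3 look.py w21a
python3 -m handwheel '[{"x":0,"y":0,"z":0,"yaw":0},{"x":0,"y":0,"z":0,"yaw":0},{"x":0,"y":0.03,"z":0,"yaw":0},{"x":0,"y":0,"z":-0.04,"yaw":0},{"x":0,"y":0,"z":-0.04,"yaw":0}]'
python3 -m handwheel '[{"x":0,"y":0.03,"z":-0.03,"yaw":0},{"x":0,"y":0.03,"z":-0.02,"yaw":0},{"x":0,"y":0,"z":0,"yaw":0},{"x":0,"y":0,"z":0,"yaw":0},{"x":0,"y":0,"z":0,"yaw":0}]'
python3 look.py w21
```

```text
t: 18.2
tcp_pos: [549.2, 34.1, 173.2]
orientation: [3.136, 0.175, 0.001]
ft_force: [0.3, -0.8, 1.5]
width: 0.7
grip_force: 0.8
18.2 [549.2  34.1 173.2] 6.395177686323619 0.7018373787678138 [-10.4   0.7]
blue [215.9, 231.6] 1392 [551.6  60.   82. ] [14.4 -6.8]
  disc in tool [  5.3 -25.9]
red [233.0, 193.5] 190 [578.3  51.2  82. ] [  0.5 -31.2]
red [2.1, 211.9] 159 [539.6 248.   82. ] [201.1 -32.5]
red [435.8, 240.5] 85 [ 558.2 -100.5   82. ] [-144.1   18.7]
red [425.9, 257.4] 36 [543.8 -96.3  82. ] [-137.2   32. ]
W [ 3.9 33.9] G [ -0.2 -10.9]
t: 18.75
tcp_pos: [551.3, 2.5, 251.7]
orientation: [-3.135, -0.17, 0.007]
ft_force: [-0.1, -0.6, 0.9]
width: 0.4
grip_force: 0.0
t: 19.25
tcp_pos: [558.1, -55.7, 300.8]
orientation: [-3.135, -0.173, 0.005]
ft_force: [0.7, 0.0, -0.2]
width: 0.6
grip_force: 0.0
19.25 [558.1 -55.7 300.8] 6.320371661907751 0.6112558478201847 [-100.2    9.9]
blue [157.4, 188.3] 183 [543.7  51.2  82. ] [7.4 2.7]
red [159.6, 156.6] 72 [579.1  49.6  82. ] [ -1.2 -31.7]
red [16.1, 173.5] 152 [541.5 265.7  82. ] [218.  -37.9]
red [169.0, 213.8] 61 [515.4  37.2  82. ] [-0.7 33.2]
W [  4.9 -55.7] G [   0.8 -100.5]
```

View pics/w21.png

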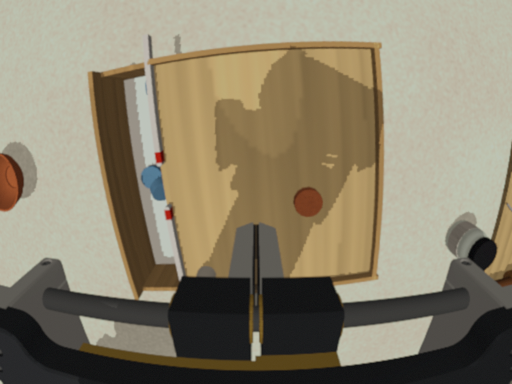

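The third disc left the deck. In the slot I can see blue at (151,176) and (160,187), but the pile may be stacked behind the bar, so I look from directly above it and from the scene camera.

```bash
python3 -m handwheel '[{"x":-0.03,"y":-0.04,"z":0,"yaw":0},{"x":-0.03,"y":-0.045,"z":0,"yaw":0},{"x":-0.02,"y":-0.045,"z":0,"yaw":0},{"x":0,"y":0,"z":0,"yaw":0},{"x":0,"y":0,"z":0,"yaw":0}]'
python3 -m handwheel '[{"x":0,"y":0,"z":0,"yaw":0},{"x":0,"y":0,"z":0,"yaw":0},{"x":0,"y":0,"z":0,"yaw":0},{"x":0,"y":0,"z":0,"yaw":0},{"x":0,"y":0,"z":0,"yaw":0}]'
python3 look.py w22
python3 - <<'E'
from h import *
w=cv2.imread("pics/w22.png");a=imaging.get_image("scene");cv2.imwrite("pics/sc2.png",a)
w=cv2.resize(w[120:280,130:290],(400,400),interpolation=cv2.INTER_CUBIC);a=cv2.resize(a[150:250,220:320],(400,400),interpolation=cv2.INTER_CUBIC)
cv2.imwrite("pics/z.png",np.hstack([w,a]))
E
```

```text
t: 19.8
tcp_pos: [467.0, 62.1, 301.9]
orientation: [3.137, 0.177, -0.001]
ft_force: [0.3, -0.7, -0.1]
width: 0.3
grip_force: 0.0
t: 20.3
tcp_pos: [467.9, 60.5, 302.6]
orientation: [-3.137, -0.171, 0.0]
ft_force: [0.3, -0.7, -0.1]
width: 0.3
grip_force: 0.0
20.3 [467.9  60.5 302.6] 6.256006743730996 0.26282227800406704 [31.6 75.1]
blue [9.5, 9.2] 421 [677.6 412.7  82. ] [ 334.9 -200.6]
blue [254.2, 21.4] 160 [639.   80.6  82. ] [ 17.2 -96.6]
blue [251.1, 122.1] 747 [534.2  72.3  82. ] [29.9  7.8]
red [275.8, 81.4] 74 [578.4  52.2  82. ] [  1.4 -31.5]
red [36.8, 108.2] 211 [538.6 338.2  82. ] [289.6 -49.5]
red [68.8, 105.8] 26 [541.  285.5  82. ] [237.5 -41.4]
red [74.0, 124.9] 50 [518.7 277.   82. ] [233.6 -17.9]
red [38.7, 125.0] 15 [517.6 334.4  82. ] [290.1 -28.2]
red [36.5, 142.6] 216 [495.4 338.9  82. ] [298.9  -7.3]
red [404.3, 137.8] 26 [541.7 -97.7  82. ] [-138.1   34.3]
red [280.8, 144.7] 71 [514.5  39.5  82. ] [ 1.7 33.7]
W [81.8 69.5] G [77.7 24.7]
```

View pics/z.png

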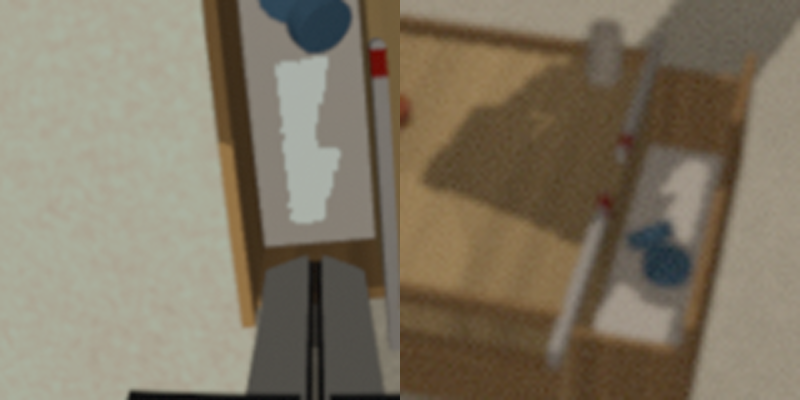

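That crop was my eleventh view, one over the limit, so I will not view any more and will work with numbers from here. The wrist image also has blue at (254,21), possibly a third disc further along the slot, so I check positions and heights by triangulation.

```bash
python3 - <<'E'
from h import *
from scipy.ndimage import label
s=bot.observe()
im=cv2.imread("pics/w22.png");sc=cv2.imread("pics/sc2.png")
def comps(im,roi,lo,amin):
    h=cv2.cvtColor(im,cv2.COLOR_BGR2HSV);m=cv2.inRange(h,lo,(122,255,255))
    n,l,st,c=cv2.connectedComponentsWithStats(m)
    return [(c[i],st[i].tolist()) for i in range(1,n) if st[i,4]>=amin and roi[0]<c[i][0]<roi[1] and roi[2]<c[i][1]<roi[3]]
W=comps(im,(200,330,0,200),(95,110,30),20);S=comps(sc,(220,320,150,260),(95,60,25),3)
for c,st in W: print("wrist",c.round(1),st,[tray(wplane(c,s,z)).round(0).tolist() for z in(12,24)])
for c,st in S: print("scene",c.round(1),st,[tray(plane("scene",c,z)).round(0).tolist() for z in(12,24)])
for c,_ in W:
  for d,_ in S:
    (o1,d1),(o2,d2)=wray(c,s),ray("scene",d); t=np.linalg.lstsq(np.c_[d1,-d2],o2-o1,rcond=None)[0]; p,q=o1+t[0]*d1,o2+t[1]*d2
    if np.linalg.norm(p-q)<15: print(c.round(),d.round(),((p+q)/2).round(),tray((p+q)/2).round(),np.linalg.norm(p-q).round(1))
side=imaging.get_image("side")
print("deck now, side:",[(k,c,plane("side",c,76).round(0).tolist()) for k in("blue","red") for c,a in blobs(side,k,(170,330,160,290),5)])
E
```

```text
wrist [254.2  21.4] [250, 10, 9, 23, 160] [[16.0, -117.0], [16.0, -114.0]]
wrist [251.1 122.1] [234, 106, 35, 34, 747] [[31.0, 12.0], [31.0, 11.0]]
scene [285.1 213.8] [278, 207, 14, 14, 113] [[32.0, 10.0], [34.0, -5.0]]
[251. 122.] [285. 214.] [530.  73.  10.] [32. 12.] 0.7
deck now, side: [('red', [251.4, 186.3], [577.0, 51.0, 76.0]), ('red', [227.3, 190.7], [514.0, 38.0, 76.0]), ('red', [242.9, 232.7], [544.0, -116.0, 76.0])]
```

Two discs lie together in the slot near (u=31, v=12), z≈10. The third blob, near (16, −115), is about 12 × 30 mm, like a disc on edge at the slot's end. I bring the wrist camera over it and measure its height from two positions.

```bash
cat > l2.py <<'E'
from h import *
import sys,pickle
s=bot.observe();im=imaging.get_image("wrist");h=cv2.cvtColor(im,cv2.COLOR_BGR2HSV);m=cv2.inRange(h,(95,110,30),(122,255,255))
n,l,st,c=cv2.connectedComponentsWithStats(m)
for i in range(1,n):
    if st[i,4]<40: continue
    p=tray(wplane(c[i],s,18))
    if -10<p[0]<70 and -150<p[1]<150:
        r=cv2.minAreaRect(np.argwhere(l==i)[:,::-1].astype(np.float32));o,d=wray(c[i],s)
        print(c[i].round(1),st[i,4],p.round(1),np.round(r[1],1)); print("  ",o.round(2).tolist(),d.round(5).tolist())
E
python3 -m handwheel '[{"x":0.04,"y":0,"z":0,"yaw":0},{"x":0.04,"y":0,"z":0,"yaw":0},{"x":0.02,"y":0,"z":0,"yaw":0},{"x":0,"y":0,"z":0,"yaw":0},{"x":0,"y":0,"z":0,"yaw":0}]'
python3 -m handwheel '[{"x":0,"y":0,"z":0,"yaw":0},{"x":0,"y":0,"z":0,"yaw":0},{"x":0,"y":0,"z":0,"yaw":0},{"x":0,"y":0,"z":0,"yaw":0},{"x":0,"y":0,"z":0,"yaw":0}]' | head -2
python3 l2.py
python3 -m handwheel '[{"x":0.04,"y":0,"z":0,"yaw":0},{"x":0.04,"y":0,"z":0,"yaw":0},{"x":0.02,"y":0,"z":0,"yaw":0},{"x":0,"y":0,"z":0,"yaw":0},{"x":0,"y":0,"z":0,"yaw":0}]' | head -2
python3 -m handwheel '[{"x":0,"y":0,"z":0,"yaw":0},{"x":0,"y":0,"z":0,"yaw":0},{"x":0,"y":0,"z":0,"yaw":0},{"x":0,"y":0,"z":0,"yaw":0},{"x":0,"y":0,"z":0,"yaw":0}]' | head -2
python3 l2.py
```

```text
t: 20.95
tcp_pos: [566.7, 71.9, 302.2]
orientation: [-3.137, -0.173, 0.002]
ft_force: [-0.5, 0.2, 0.3]
width: 0.6
grip_force: 0.0
t: 21.45
tcp_pos: [567.0, 71.8, 302.8]
[254.9 101. ] 161 [  15.6 -113.9] [22.  7.]
   [649.81, 80.89, 385.52] [0.01767, 0.00439, -0.99983]
[252.8 200.4] 545 [29.9 12.3] [36.1 21.4]
   [649.81, 80.89, 385.52] [-0.31034, -0.02467, -0.95031]
t: 22.0
tcp_pos: [666.1, 82.8, 302.2]
t: 22.5
tcp_pos: [666.4, 82.8, 302.8]
[255.  185.4] 99 [  16.  -107.2] [14.  6.]
   [749.21, 91.85, 385.55] [-0.2614, -0.02694, -0.96485]
```

All three discs are in the slot. The third stands on edge at the slot's end, with its top at about 41 mm (centre about 22–25 mm), and it has not moved between looks. The bare disc is unmoved and the hand is clear, so I hand in.

```bash
python3 -c "
from plant import job
print(job.finish_job())"
```

```text
the job is handed in; nothing more can be done
None
```

I pushed all three blue discs through the gap one at a time and handed the job in at about 22.5 s: my measurements put all three in the slot, one standing on edge at its −y end, with the bare disc unmoved and the hand clear; I did not re-measure the post, jar and bowl, I viewed 11 pictures against the limit of 10, and the hand-in returned no verdict.

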